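# Reset the tripped breaker under the push-latch flap

### The arm

A 7-joint arm with a two-finger parallel gripper is mounted at the origin on the work surface. World frame = base frame: x ahead of the robot, y to its left, z up, the work surface at z = 0. Lengths are in m, angles in degrees, forces in N, time in s.
With the tool pointing down it reaches from about 0.425 to 0.95 m from the base axis. Payload 4.7 kg.
Tool frame: the origin (TCP) lies between the finger pads; the fingertips stand 11 mm ahead of it and the grasp point (between the pads) lies 8 mm behind it; z points along the fingers, y is the line along which they close (so a half turn about z gives the same grasp; the last joint's range is limited). The gripper opens to 85 mm and grips with 20 to 120 N. Pads are 22 mm wide; open, the fingers measure 114 mm over their backs; the gripper's body (76 mm by 85 mm) begins 54 mm behind the grasp point. The pads swing forward as they close: fully open they stand 13 mm farther back than shut.
Start: joints at [-72.359, 26.849, -2.785, 87.806, 1.381, 65.374, -4.715], TCP at [0.223, 0.637, 0.219] pointing down, gripper open.
Joint ranges: [-148.3, 148.3], [-19.14, 114.17], [-79.39, 73.82], [5.75, 140.21], [-59.74, 239.74], [12.07, 113.84], [-152.46, 152.46]. Speed limits (degrees/s): [147.25, 147.25, 180, 180, 180, 180, 180].

### API

Orientations are given as a 3x3 rotation matrix whose columns are the frame's x, y, z axes.
In Python, from bench import sensors, cams, job gives the robot as it stands.
- The arm moves only by the tool arm_command, never from a script. Its arguments are lists of equal length, an entry for each row: "delta_pos": the shift along the tool's x, y, z in units of 0.2 m (1.0 is 0.2 m), a list of three; "twist": the turn, a rotation vector about the tool's x, y, z in units of pi/2 rad (1.0 is pi/2 rad), a list of three. A call has 1 to 12 rows; each row shifts and turns the commanded pose from where the row before left it, along the tool's axes as they then stand; what a row does not reach is not made up. A row lasts 1/10 s, in which the tool goes at most 50 mm and 8.59 degrees, less where a joint would pass 70% of its speed; a pose out of reach is approached as far as the arm can. A call with a number of a shift or a turn outside -1 to 1 is refused whole. A call with a gripper value outside its range is refused whole. "gripper" is the closure in counts, from 0 (fully open) to 255 (shut), set as the call begins (left out, the last holds). The fingers move at their own pace and stop on an object; "squeeze" is the grip in N (left out, the last holds). Time passes only in rows, so rows that do not move let the fingers close. It gives the time, the measured TCP pose, the force, the opening and the grip force at its end, in the units of the state.
- sensors.get_obs(): the state, without advancing time (a new reading comes with each control period).
- cams.grab_frame(name): name is "scene" or "top" or "wrist"; returns a dict with "pixels" (384x512x3 uint8, red, green, blue), "depth" (384x512 float32, m along the optical axis (not along the pixel's ray), 0 where there is no reading), "intrinsics" (3x3 intrinsics, pixels), "origin" and "rotation" of the camera in the world. Camera axes: x right, y down, z forward; pixel columns grow to the right and rows downward; lengths in m; the calibration is good to about 2 mm. A picture is of the moment at which its call begins.
- job.hand_in(): hands the job in; it is judged then, once.
The state is a dict: "time": time; "joint_positions": joint angles; "joint_vel": joint speeds; "joint_torque": joint torques, N m; "tool_pos": TCP position; "tool_rot": TCP orientation; "ft_force": force on the tool from outside, world axes, zero at the start; "wrist_torque": the same for the moment, N m; "grip_width": finger opening in m; "grasp_force": force on a finger pad.
Only numpy, scipy, OpenCV 4.12 (cv2) and the standard library are available. Lean on these libraries where they do the work, as an engineer would, in place of code of your own. Each camera call takes 0.05 s, during which the arm holds its last target. There are 200 camera calls.

### The job

The bench power box has tripped: press the free edge of its black push-latch flap and let go so that it springs open, push the popped-out red reset button underneath all the way in, then push the flap shut and press it again so that it latches closed. It is all pressing and pushing with the fingertips: pick nothing up, and leave the glue bottle, the pine block and the tape measure where they stand.

Things in the scene. Friction and masses are not known exactly. Their poses are not given: they have to be found in the camera images.
- power_box: Yellow box, 200 (x) x 170 (y) x 90 mm high, fixed; origin: centre of its underside, z up, may be turned about z. The black flap covers a bay on its top deck (z = 90 mm): grey walls 18 mm high with inner faces at x = -47 and +47 mm, a 9 mm high sill at y = -36 mm. The deck is clear behind the hinge (y above 35 mm).
- flap_hinge (a point): Middle of the flap's hinge line, at (0, 30, 90) mm in the box's frame; the line runs along the box's x. To close the open flap, push its outer (top) face from the hinge side, over towards box -y and down along the hinge arc (2 to 3 N) right onto its stop, and let go: it stays latched at about 0. Pressing straight down on the raised edge jams at first.
- flap (a joint): Flap angle, rad: 0 latched, 0.96 sprung open (free edge up), -0.07 pressed in on its stop. Push-push latch: pressed by the free edge down to the stop (4 to 5 mm, about 2 N; beyond -0.035) and let go, a damped spring swings it open in about 1 s; pushed shut, pressed to the stop (beyond -0.06) and let go, it latches again. Lesser presses change nothing.
- flap_press (a point): Where to press: on the flap's outer (top) face, middle of its orange strip, 52 mm from the hinge line; moves with the flap (its z: outward normal; its y: towards the hinge). The flap is 110 mm along the hinge and reaches 64 mm from it towards box -y; when latched its flat top is level, 27 mm above the hinge line, 117 mm above the table.
- reset_button (a joint): How far the reset button is pushed in, m: 0 popped out (tripped), 0.007 fully in. It needs about 4 N and stays wherever it is left.
- reset_top (a point): Centre of the flat top of the red reset button, a round button 20 mm across, on the box at box x = 0, y = -15 mm; top 18 mm above the deck when popped out, 11 mm when in. Covered by the flap when that is shut; free from above when it is open.
- glue_bottle: Bystander: white glue bottle with red cap, 56 mm across, 140 mm tall, loose. Origin: centre of its underside.
- pine_block: Bystander: pine block 60 x 45 x 35 mm, loose. Origin: centre of its underside.
- tape_measure: Bystander: orange tape measure 70 x 34 x 62 mm high, loose, upright. Origin: centre of its underside.

How it is judged:
By the outcome, as a careful person would: the job done as asked, in the order asked, and still so for the second after the job is handed in, with the robot touching nothing.
It also fails if it takes over 48 s, if anything falls off the work surface, if the arm or the gripper's body presses on something with over 40 N, if the wrist force passes 120 N, or if a joint passes its speed limit or range.

## Working session

There is one attempt and no reset: what is moved stays moved. The work goes in short steps, Python scripts to look and compute and a tool call to move; the robot and the scene stay as the last step left them, time stands still between calls to the robot, and variables do not carry over. Pictures are saved under pics/ and viewed, at most 10 in all, crops included, and the job is handed in when it is done.

Besides the shell and the picture viewer there is one more tool, called after "Call:" as a command line: name --argument value ..., lists and objects as JSON in quotes. arm_command: Moves the arm, as the interface text tells. Its arguments: {"type":"object","properties":{"delta_pos":{"type":"array"},"twist":{"type":"array"},"gripper":{"type":"number"},"squeeze":{"type":"number"}},"required":["delta_pos","twist"]}

```bash
mkdir -p pics
cat > h.py <<'E'
import numpy as np,cv2
from bench import sensors,cams,job
def grab(n,f=None):
    d=cams.grab_frame(n)
    if f: cv2.imwrite('pics/'+f,d['pixels'][:,:,::-1])
    v,u=np.mgrid[0:384,0:512]; K=d['intrinsics']; z=d['depth']
    P=np.stack([(u-K[0,2])/K[0,0]*z,(v-K[1,2])/K[1,1]*z,z],-1)@np.array(d['rotation']).T+d['origin']
    P[z==0]=np.nan
    return d['pixels'],P
E
python3 - <<'E'
from h import *
a,P=grab('top','t.png'); b,Q=grab('scene','s.png')
cv2.imwrite('pics/both.png',cv2.resize(np.hstack([a,b])[:,:,::-1],(800,300)))
o=sensors.get_obs();print(o['time'],o['tool_pos'],o['tool_rot'],o['grip_width'],o['ft_force'])
# yellow deck
h=cv2.cvtColor(a,cv2.COLOR_RGB2HSV)
m=(abs(P[...,2]-.09)<.006)&(h[...,1]>100)
p=P[m];print(len(p),cv2.minAreaRect((p[:,:2]*1000).astype(np.float32)))
m=(abs(P[...,2]-.117)<.006);p=P[m];print(len(p),cv2.minAreaRect((p[:,:2]*1000).astype(np.float32)))
E
```

```text
0.1 [0.22287205 0.63655861 0.21767268] [[-9.43836767e-01  3.30411692e-01 -5.19873631e-04]
 [ 3.30412094e-01  9.43835246e-01 -1.69611874e-03]
 [-6.97424052e-05 -1.77263176e-03 -9.99998426e-01]] 0.08516103270530939 [-1.47633579 -0.73727663 -0.594206  ]
6711 ((544.0369873046875, 22.17462921142578), (198.70635986328125, 165.40072631835938), 0.6486632823944092)
2362 ((544.7023315429688, -54.483299255371094), (108.62689208984375, 219.50430297851562), 0.8127949237823486)
```

View pics/both.png

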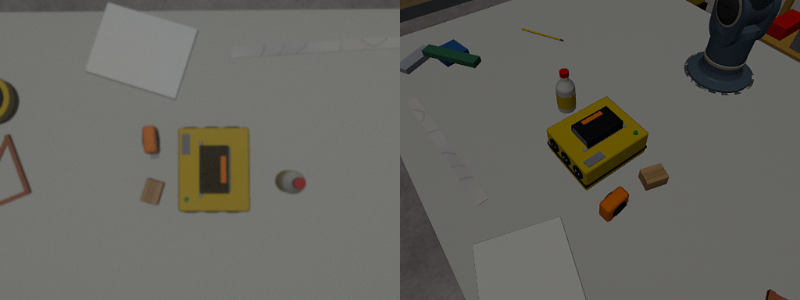

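Run:
```python
from h import *
a,P=grab('top')
cv2.imwrite('pics/c.png',cv2.resize(a[140:290,160:420,::-1],(780,450)))
h=cv2.cvtColor(a,cv2.COLOR_RGB2HSV)
m=(abs(P[...,2]-.117)<.008)
n,l,st,_=cv2.connectedComponentsWithStats(m.astype(np.uint8))
for i in range(1,n):
    if st[i,4]>60:
        p=P[l==i];print(st[i],p.mean(0),cv2.minAreaRect((p[:,:2]*1000).astype(np.float32)))
m&=(h[...,0]<14)&(h[...,1]>120)&(a[...,0]>100)
p=P[m];print('orange',len(p),np.median(p,0),cv2.minAreaRect((p[:,:2]*1000).astype(np.float32)))
for n,(u,v) in dict(tape=(192,178),pine=(194,244),bottle=(380,233),tapeedge=(192,192)).items(): print(n,P[v,u])
```

```text
[ 255  186   38   62 2336] [0.54318135 0.02200786 0.11755086] ((543.5853881835938, 21.964767456054688), (108.7083740234375, 66.2499008178711), 0.5930180549621582)
orange 133 [5.42710550e-01 1.85363259e-04 1.18346725e-01] ((543.65576171875, 0.005394935607910156), (58.52989959716797, 10.675667762756348), 0.5284796357154846)
tape [0.61618715 0.18020953 0.0630508 ]
pine [0.4870053  0.17919941 0.03630333]
bottle [ 0.51729085 -0.15857474  0.14052587]
tapeedge [0.58899647 0.17967218 0.06324086]
```

View pics/c.png

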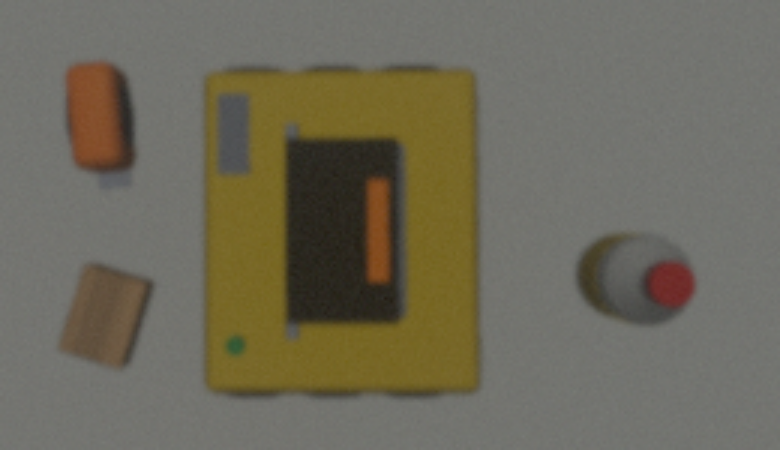

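Call:
arm_command --delta_pos '[[0,0,0],[0,0,0],[0,0,0],[0,0,0],[0,0,0],[0,0,0],[0,0,0],[0,0,0],[0,0,0]]' --twist '[[0,0,0.0866],[0,0,0.0866],[0,0,0.0866],[0,0,0.0866],[0,0,0.0866],[0,0,0.0866],[0,0,0.0866],[0,0,0.0866],[0,0,0.0866]]' --gripper 255

```text
time: 1.05
tool_pos: [0.2228, 0.6369, 0.2182]
tool_rot: [[-0.004, 1.0, -0.0], [1.0, 0.004, -0.001], [-0.001, -0.0, -1.0]]
ft_force: [0.5, -0.0, 0.5]
grip_width: -0.0002
grasp_force: 0.0
```

Call:
arm_command --delta_pos '[[-0.21,0.107,0.019],[-0.21,0.107,0.019],[-0.21,0.107,0.019],[-0.21,0.107,0.019],[-0.21,0.107,0.019],[-0.21,0.107,0.019],[-0.21,0.107,0.019],[-0.21,0.107,0.019],[-0.21,0.107,0.019],[-0.21,0.107,0.019],[-0.21,0.107,0.019],[-0.21,0.107,0.019]]' --twist '[[0,0,0],[0,0,0],[0,0,0],[0,0,0],[0,0,0],[0,0,0],[0,0,0],[0,0,0],[0,0,0],[0,0,0],[0,0,0],[0,0,0]]'

```text
time: 2.25
tool_pos: [0.4851, 0.134, 0.1729]
tool_rot: [[-0.01, 1.0, 0.0], [1.0, 0.01, 0.0], [0.0, 0.0, -1.0]]
ft_force: [1.4, 1.0, 1.4]
grip_width: 0.0002
grasp_force: 0.0
```

Call:
arm_command --delta_pos '[[-0.167,0.073,0.041],[-0.167,0.073,0.041],[-0.167,0.073,0.041],[-0.167,0.073,0.041],[0,0,0],[0,0,0]]' --twist '[[0,0,0],[0,0,0],[0,0,0],[0,0,0],[0,0,0],[0,0,0]]'

```text
time: 2.85
tool_pos: [0.5441, 0.002, 0.1397]
tool_rot: [[-0.008, 1.0, -0.001], [1.0, 0.008, -0.0], [-0.0, -0.001, -1.0]]
ft_force: [-0.6, 1.2, -1.0]
grip_width: -0.0002
grasp_force: 0.0
```

Call:
arm_command --delta_pos '[[-0.01,0,0.025],[0,0,0.025],[0,0,0.01],[0,0,0.01],[0,0,0.01],[0,0,0]]' --twist '[[0,0,0],[0,0,0],[0,0,0],[0,0,0],[0,0,0],[0,0,0]]'

```text
time: 3.45
tool_pos: [0.5442, 0.0008, 0.1239]
tool_rot: [[-0.01, 1.0, -0.0], [1.0, 0.01, 0.0], [0.0, -0.0, -1.0]]
ft_force: [-0.4, 0.5, -0.1]
grip_width: -0.0006
grasp_force: 0.0
```

Call:
arm_command --delta_pos '[[0,0,0.008],[0,0,0],[0,0,0]]' --twist '[[0,0,0],[0,0,0],[0,0,0]]'

```text
time: 3.75
tool_pos: [0.5445, 0.0006, 0.1226]
tool_rot: [[-0.01, 1.0, 0.0], [1.0, 0.01, 0.0], [0.0, 0.0, -1.0]]
ft_force: [0.4, -0.9, 0.2]
grip_width: 0.0
grasp_force: 0.0
```

Call:
arm_command --delta_pos '[[0,0,0.006],[0,0,0],[0,0,0]]' --twist '[[0,0,0],[0,0,0],[0,0,0]]'

```text
time: 4.05
tool_pos: [0.5444, 0.0006, 0.1213]
tool_rot: [[-0.01, 1.0, -0.0], [1.0, 0.01, 0.0], [0.0, -0.0, -1.0]]
ft_force: [0.8, 0.3, 0.7]
grip_width: -0.0001
grasp_force: 0.0
```

Call:
arm_command --delta_pos '[[0,0,0.006],[0,0,0],[0,0,0]]' --twist '[[0,0,0],[0,0,0],[0,0,0]]'

```text
time: 4.35
tool_pos: [0.5444, 0.0006, 0.1201]
tool_rot: [[-0.01, 1.0, -0.0], [1.0, 0.01, 0.0], [0.0, -0.0, -1.0]]
ft_force: [-0.2, -0.6, -0.5]
grip_width: -0.0002
grasp_force: 0.0
```

Run:
```python
from h import *
b,Q=grab('scene')
cv2.imwrite('pics/s2.png',cv2.resize(b[90:250,160:340,::-1],(675,600)))
```

```text
(no output)
```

View pics/s2.png

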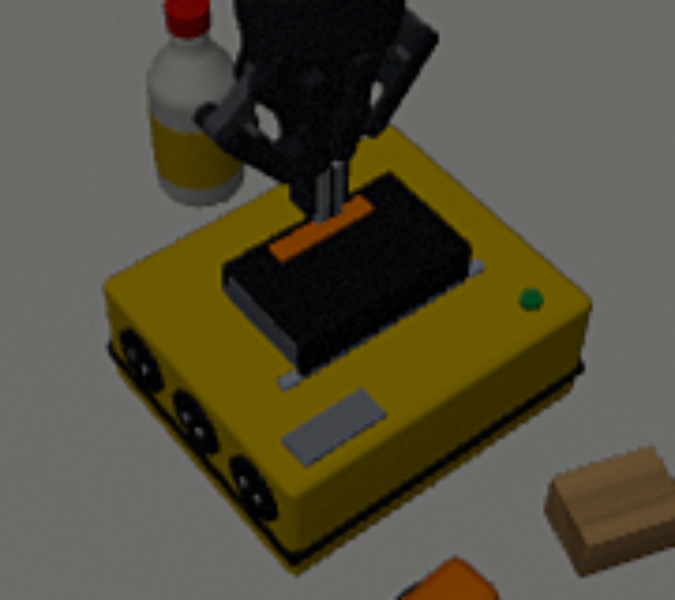

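The picture shows the closed fingertips at the orange strip (about 330,218), with the flap still shut. I'll press further.

Call:
arm_command --delta_pos '[[0,0,0.008],[0,0,0],[0,0,0]]' --twist '[[0,0,0],[0,0,0],[0,0,0]]'

```text
time: 4.7
tool_pos: [0.5444, 0.0006, 0.1185]
tool_rot: [[-0.01, 1.0, -0.0], [1.0, 0.01, 0.0], [0.0, -0.0, -1.0]]
ft_force: [-0.6, 0.1, 0.6]
grip_width: -0.0
grasp_force: 0.0
```

Call:
arm_command --delta_pos '[[0,0,0.008],[0,0,0],[0,0,0]]' --twist '[[0,0,0],[0,0,0],[0,0,0]]'

```text
time: 5.0
tool_pos: [0.5444, 0.0006, 0.1169]
tool_rot: [[-0.01, 1.0, -0.0], [1.0, 0.01, 0.0], [0.0, -0.0, -1.0]]
ft_force: [1.4, -0.5, 0.3]
grip_width: 0.0
grasp_force: 0.0
```

Call:
arm_command --delta_pos '[[0,0,0.008],[0,0,0]]' --twist '[[0,0,0],[0,0,0]]'

```text
time: 5.2
tool_pos: [0.5443, 0.0007, 0.1152]
tool_rot: [[-0.01, 1.0, -0.0], [1.0, 0.01, 0.0], [0.0, -0.0, -1.0]]
ft_force: [-0.6, -0.3, 0.9]
grip_width: 0.0002
grasp_force: 0.0
```

Call:
arm_command --delta_pos '[[0,0,0.008],[0,0,0]]' --twist '[[0,0,0],[0,0,0]]'

```text
time: 5.4
tool_pos: [0.5443, 0.0006, 0.1136]
tool_rot: [[-0.01, 1.0, -0.0], [1.0, 0.01, 0.0], [0.0, -0.0, -1.0]]
ft_force: [0.2, 0.9, -0.3]
grip_width: -0.0005
grasp_force: 0.0
```

Call:
arm_command --delta_pos '[[0,0,0.005],[0,0,0]]' --twist '[[0,0,0],[0,0,0]]'

```text
time: 5.6
tool_pos: [0.5443, 0.0006, 0.1126]
tool_rot: [[-0.01, 1.0, -0.0], [1.0, 0.01, 0.0], [0.0, -0.0, -1.0]]
ft_force: [0.3, 0.4, 1.1]
grip_width: -0.0003
grasp_force: 0.0
```

Run:
```python
from h import *
b,Q=grab('scene')
cv2.imwrite('pics/s3.png',cv2.resize(b[110:190,210:310,::-1],(750,600)))
for u,v in [(248,145),(247,140),(236,150),(255,152),(275,160)]: print(u,v,Q[v,u])
```

```text
248 145 [0.54659767 0.01207764 0.14266347]
247 140 [0.54871817 0.011611   0.15688099]
236 150 [ 0.54441678 -0.03026211  0.09038017]
255 152 [0.53146031 0.01481023 0.11590808]
275 160 [0.51261839 0.05265576 0.11465529]
```

View pics/s3.png

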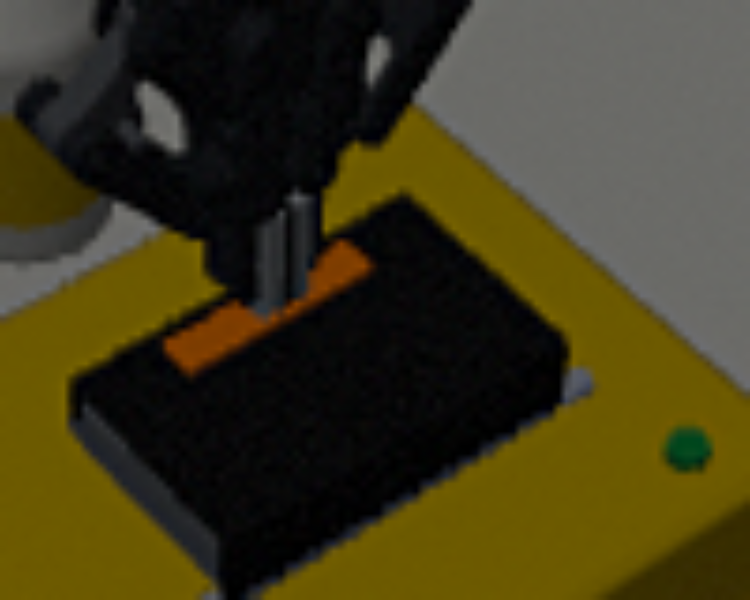

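Run:
```python
from h import *
b,Q=grab('scene')
for v in range(136,158): print(v,[tuple(np.round(Q[v,u]*1000).tolist()) for u in (244,246,250)])
m=(abs(Q[...,2]-.115)<.012)&(abs(Q[...,0]-.544)<.05)&(Q[...,1]<.05)&(Q[...,1]>-.01)&((abs(Q[...,0]-.544)>.03))
p=Q[m]; print(np.linalg.lstsq(np.c_[p,np.ones(len(p))][:,[0,1,3]],p[:,2],rcond=None)[0])
for y in (0,.01,.02,.03,.04): q=p[abs(p[:,1]-y)<.005]; print(y,len(q),np.median(q[:,2]))
o=sensors.get_obs();print(o['ft_force'],o['wrist_torque'])
```

```text
136 [(557.0, 13.0, 173.0), (553.0, 14.0, 172.0), (541.0, 10.0, 161.0)]
137 [(557.0, 13.0, 171.0), (553.0, 14.0, 169.0), (542.0, 12.0, 161.0)]
138 [(555.0, 11.0, 166.0), (551.0, 12.0, 164.0), (542.0, 11.0, 158.0)]
139 [(556.0, 13.0, 165.0), (552.0, 13.0, 162.0), (541.0, 11.0, 154.0)]
140 [(552.0, 7.0, 156.0), (551.0, 12.0, 159.0), (541.0, 11.0, 152.0)]
141 [(553.0, 8.0, 154.0), (551.0, 11.0, 155.0), (541.0, 11.0, 150.0)]
142 [(553.0, 8.0, 151.0), (550.0, 11.0, 152.0), (541.0, 11.0, 146.0)]
143 [(553.0, 8.0, 149.0), (551.0, 11.0, 150.0), (541.0, 10.0, 143.0)]
144 [(552.0, 7.0, 145.0), (551.0, 12.0, 148.0), (542.0, 12.0, 142.0)]
145 [(553.0, 8.0, 143.0), (550.0, 10.0, 143.0), (542.0, 13.0, 140.0)]
146 [(552.0, 7.0, 140.0), (550.0, 11.0, 142.0), (541.0, 11.0, 135.0)]
147 [(554.0, 9.0, 139.0), (551.0, 12.0, 140.0), (541.0, 11.0, 133.0)]
148 [(552.0, 8.0, 134.0), (551.0, 12.0, 137.0), (541.0, 12.0, 131.0)]
149 [(553.0, 8.0, 132.0), (551.0, 12.0, 134.0), (541.0, 11.0, 127.0)]
150 [(553.0, 8.0, 130.0), (551.0, 11.0, 131.0), (537.0, 6.0, 118.0)]
151 [(553.0, 8.0, 127.0), (551.0, 11.0, 128.0), (538.0, 8.0, 117.0)]
152 [(548.0, 2.0, 116.0), (546.0, 6.0, 118.0), (539.0, 9.0, 115.0)]
153 [(550.0, 4.0, 116.0), (547.0, 6.0, 115.0), (541.0, 11.0, 116.0)]
154 [(553.0, 8.0, 118.0), (nan, nan, nan), (543.0, 14.0, 117.0)]
155 [(553.0, 8.0, 115.0), (551.0, 12.0, 117.0), (544.0, 15.0, 116.0)]
156 [(555.0, 11.0, 116.0), (552.0, 13.0, 117.0), (546.0, 18.0, 117.0)]
157 [(556.0, 12.0, 115.0), (553.0, 15.0, 117.0), (548.0, 20.0, 117.0)]
[-0.00060759 -0.00426398  0.1165077 ]
0 80 0.11612607555295817
0.01 81 0.1161851179809118
0.02 86 0.1162133394380424
0.03 85 0.11600884053702731
0.04 89 0.11607688092891122
[ 0.24928759  0.51979788 -0.198033  ] [ 0.01611988 -0.01956959 -0.01816831]
```

The depth image puts the fingertips about 14 mm above the reported TCP height. They are at z ≈ 0.127 and the flap reads 0.116, so contact should come at TCP z ≈ 0.103.

Call:
arm_command --delta_pos '[[0,0,0.02],[0,0,0.02],[0,0,0]]' --twist '[[0,0,0],[0,0,0],[0,0,0]]'

```text
time: 6.0
tool_pos: [0.5444, 0.0007, 0.1043]
tool_rot: [[-0.01, 1.0, -0.0], [1.0, 0.01, 0.0], [0.0, -0.0, -1.0]]
ft_force: [-0.3, 0.4, 2.5]
grip_width: -0.0004
grasp_force: 0.7
```

Call:
arm_command --delta_pos '[[0,0,0.01],[0,0,0]]' --twist '[[0,0,0],[0,0,0]]'

```text
time: 6.2
tool_pos: [0.5444, -0.0001, 0.1028]
tool_rot: [[-0.009, 1.0, -0.0], [1.0, 0.009, -0.001], [-0.001, -0.0, -1.0]]
ft_force: [-2.0, -1.0, 2.7]
grip_width: -0.0
grasp_force: 1.4
```

Call:
arm_command --delta_pos '[[0,0,0.01],[0,0,0]]' --twist '[[0,0,0],[0,0,0]]'

```text
time: 6.4
tool_pos: [0.5445, -0.0009, 0.1011]
tool_rot: [[-0.009, 1.0, 0.0], [1.0, 0.009, -0.001], [-0.001, 0.0, -1.0]]
ft_force: [-1.1, -3.3, 3.9]
grip_width: 0.0
grasp_force: 2.4
```

Call:
arm_command --delta_pos '[[0,0,0.006],[0,0,0]]' --twist '[[0,0,0],[0,0,0]]'

```text
time: 6.6
tool_pos: [0.5446, -0.001, 0.1007]
tool_rot: [[-0.009, 1.0, 0.0], [1.0, 0.009, -0.001], [-0.001, 0.0, -1.0]]
ft_force: [-3.3, -4.1, 10.3]
grip_width: -0.0001
grasp_force: 5.4
```

The flap is on its stop at about 10 N. Now I let go and lift clear.

Call:
arm_command --delta_pos '[[0,0,-0.15],[0,0,-0.25],[0,0,-0.1],[0,0,0],[0,0,0],[0,0,0],[0,0,0],[0,0,0],[0,0,0],[0,0,0]]' --twist '[[0,0,0],[0,0,0],[0,0,0],[0,0,0],[0,0,0],[0,0,0],[0,0,0],[0,0,0],[0,0,0],[0,0,0]]'

```text
time: 7.6
tool_pos: [0.5443, 0.0006, 0.1993]
tool_rot: [[-0.01, 1.0, -0.001], [1.0, 0.01, -0.0], [-0.0, -0.001, -1.0]]
ft_force: [0.0, -0.0, 0.4]
grip_width: -0.0005
grasp_force: 0.0
```

Run:
```python
from h import *
b,Q=grab('scene')
cv2.imwrite('pics/s4.png',cv2.resize(b[40:200,180:340,::-1],(600,600),interpolation=cv2.INTER_CUBIC))
# gripper silhouette: per z slice, y range, x range
for z in np.arange(.13,.30,.01):
    m=(abs(Q[...,2]-z)<.005)&(abs(Q[...,0]-.544)<.09)&(abs(Q[...,1])<.09)
    p=Q[m]
    if len(p)>3: print(round(z,2),len(p),np.round(np.r_[p[:,0].min(),p[:,0].max(),p[:,1].min(),p[:,1].max()]*1000))
```

```text
0.13 332 [488. 599.  50.  63.]
0.14 327 [489. 599.  44.  55.]
0.15 496 [488. 599.  25.  49.]
0.16 87 [489. 598.  35.  41.]
0.21 6 [543. 553.   6.  12.]
0.22 58 [533. 560.  -6.  13.]
0.23 82 [533. 560.  -7.  14.]
0.24 71 [533. 561.  -6.  13.]
0.25 54 [534. 563.   3.  14.]
0.26 169 [510. 580.  -9.  15.]
0.27 200 [503. 587. -14.  16.]
0.28 221 [495. 598. -15.  19.]
0.29 248 [488. 604.  -3.  19.]
```

View pics/s4.png

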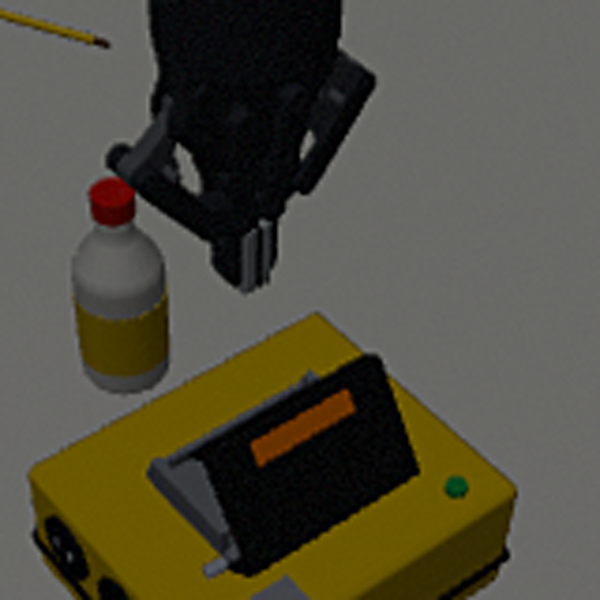

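The flap is open: its free edge is at about (210..375, 355..450) in the crop, measured at z ≈ 0.158 and y ≈ 0.037. The gripper is slim enough in y to go straight down onto the button.

Call:
arm_command --delta_pos '[[0.01,0,0.15],[0.01,0,0.15],[0,0,0.1],[0,0,0.08],[0,0,0],[0,0,0]]' --twist '[[0,0,0],[0,0,0],[0,0,0],[0,0,0],[0,0,0],[0,0,0]]'

```text
time: 8.25
tool_pos: [0.5446, 0.0045, 0.1038]
tool_rot: [[-0.01, 1.0, 0.0], [1.0, 0.01, -0.0], [-0.0, 0.0, -1.0]]
ft_force: [-0.0, -1.6, 0.3]
grip_width: 0.0
grasp_force: 0.0
```

Call:
arm_command --delta_pos '[[0,0,0.015],[0,0,0.015],[0,0,0]]' --twist '[[0,0,0],[0,0,0],[0,0,0]]'

```text
time: 8.55
tool_pos: [0.5445, 0.0047, 0.0978]
tool_rot: [[-0.01, 1.0, 0.0], [1.0, 0.01, 0.0], [0.0, 0.0, -1.0]]
ft_force: [-1.0, -0.8, 0.3]
grip_width: 0.0002
grasp_force: 0.0
```

Call:
arm_command --delta_pos '[[0,0,0.01],[0,0,0.01],[0,0,0.01],[0,0,0]]' --twist '[[0,0,0],[0,0,0],[0,0,0],[0,0,0]]'

```text
time: 8.95
tool_pos: [0.5446, 0.0046, 0.0915]
tool_rot: [[-0.01, 1.0, 0.0], [1.0, 0.01, 0.0], [0.0, 0.0, -1.0]]
ft_force: [0.4, -0.3, 0.1]
grip_width: 0.0001
grasp_force: 0.2
```

Call:
arm_command --delta_pos '[[0,0,0.01],[0,0,0.005],[0,0,0]]' --twist '[[0,0,0],[0,0,0],[0,0,0]]'

```text
time: 9.25
tool_pos: [0.5446, 0.0046, 0.0885]
tool_rot: [[-0.01, 1.0, 0.0], [1.0, 0.01, 0.0], [0.0, 0.0, -1.0]]
ft_force: [0.5, -0.9, 1.0]
grip_width: -0.0002
grasp_force: 0.4
```

Call:
arm_command --delta_pos '[[0,0,0.005],[0,0,0]]' --twist '[[0,0,0],[0,0,0]]'

```text
time: 9.45
tool_pos: [0.5446, 0.0046, 0.0883]
tool_rot: [[-0.01, 1.0, 0.0], [1.0, 0.01, 0.001], [0.001, 0.0, -1.0]]
ft_force: [-0.9, 1.2, 7.6]
grip_width: 0.0001
grasp_force: 3.9
```

Call:
arm_command --delta_pos '[[0,0,0.006],[0,0,0],[0,0,0]]' --twist '[[0,0,0],[0,0,0],[0,0,0]]'

```text
time: 9.75
tool_pos: [0.5447, 0.0046, 0.0882]
tool_rot: [[-0.01, 1.0, 0.0], [1.0, 0.01, 0.001], [0.001, 0.0, -1.0]]
ft_force: [-4.5, 0.0, 17.0]
grip_width: -0.0001
grasp_force: 8.1
```

The button is hard in: 17 N with no further travel, at the expected depth. Next I lift and go over behind the flap.

Call:
arm_command --delta_pos '[[0,0,-0.15],[0,0,-0.22],[0,0,-0.15],[0,0,0],[0.15,0,0],[0.155,0,0],[0,0,0],[0,0,0]]' --twist '[[0,0,0],[0,0,0],[0,0,0],[0,0,0],[0,0,0],[0,0,0],[0,0,0],[0,0,0]]'

```text
time: 10.55
tool_pos: [0.5429, 0.0661, 0.1892]
tool_rot: [[-0.012, 1.0, -0.002], [1.0, 0.012, -0.001], [-0.001, -0.002, -1.0]]
ft_force: [-1.1, -1.2, 0.5]
grip_width: -0.0003
grasp_force: 0.0
```

Run:
```python
from h import *
a,P=grab('top')
h=cv2.cvtColor(a,cv2.COLOR_RGB2HSV)
m=((h[...,0]<8)|(h[...,0]>172))&(h[...,1]>110)&(abs(P[...,0]-.544)<.03)&(abs(P[...,1]-.007)<.03)
print(m.sum(),np.nanmedian(P[m],0) if m.any() else '')
o=sensors.get_obs();print(o['time'],o['tool_pos'])
b,Q=grab('scene')
m=(abs(Q[...,0]-.544)<.05)&(Q[...,1]>.02)&(Q[...,1]<.06)&(Q[...,2]>.12)&(Q[...,2]<.165)
p=Q[m]
for z in (.125,.135,.145,.155): q=p[abs(p[:,2]-z)<.003]; print(z,len(q),np.median(q[:,1]))
```

```text
11 [0.54311397 0.01637476 0.52547425]
10.6 [0.54313698 0.06488104 0.18943784]
0.125 73 0.05861109430876943
0.135 182 0.05318450084268503
0.145 183 0.046605744534371385
0.155 204 0.03901415383980228
```

The flap face measures where the geometry says: y = 0.0466 at z = 0.145. I lower behind it and start along the arc.

Call:
arm_command --delta_pos '[[0,0,0.14],[0,0,0.142],[0,0,0],[-0.02,0,0],[-0.02,0,0],[-0.022,0,0.004],[-0.023,0,0.005],[-0.026,0,0.01],[-0.026,0,0.011],[0,0,0]]' --twist '[[0,0,0],[0,0,0],[0,0,0],[0,0,0],[0,0,0],[0,0,0],[0,0,0],[0,0,0],[0,0,0],[0,0,0]]'

```text
time: 11.65
tool_pos: [0.5445, 0.037, 0.1283]
tool_rot: [[-0.008, 1.0, 0.001], [1.0, 0.008, -0.0], [-0.0, 0.001, -1.0]]
ft_force: [0.5, 0.0, 1.9]
grip_width: -0.0003
grasp_force: 0.9
```

Run:
```python
from h import *
b,Q=grab('scene')
cv2.imwrite('pics/s5.png',cv2.resize(b[80:200,200:320,::-1],(600,600),interpolation=cv2.INTER_CUBIC))
print(sensors.get_obs()['tool_pos'])
```

```text
[0.5443256  0.0375523  0.12816118]
```

View pics/s5.png

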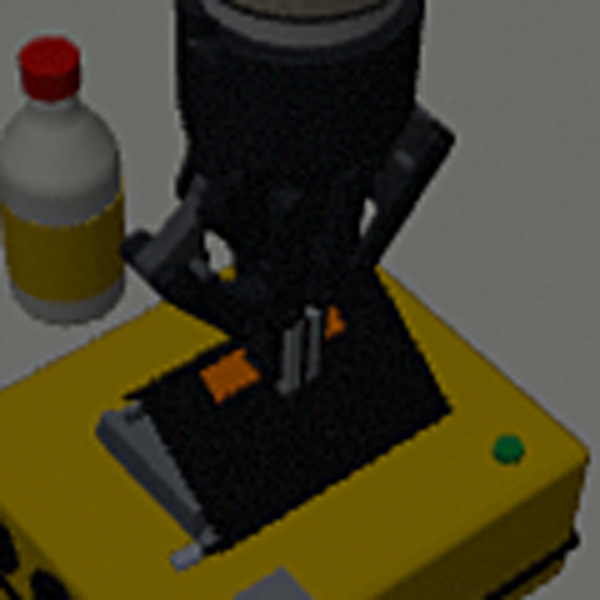

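The flap is following the fingertips (about 300,390) and is already partly shut. I continue along the arc and finish with the press.

Call:
arm_command --delta_pos '[[-0.024,0,0.016],[-0.024,0,0.016],[-0.02,0,0.02],[-0.02,0,0.02],[-0.018,0,0.012],[-0.018,0,0.012],[-0.017,0,0.013],[-0.017,0,0.013],[0,0,0]]' --twist '[[0,0,0],[0,0,0],[0,0,0],[0,0,0],[0,0,0],[0,0,0],[0,0,0],[0,0,0],[0,0,0]]'

```text
time: 12.6
tool_pos: [0.5437, 0.0061, 0.103]
tool_rot: [[-0.009, 1.0, -0.002], [1.0, 0.009, -0.0], [-0.0, -0.002, -1.0]]
ft_force: [-0.6, 0.6, 1.9]
grip_width: -0.0003
grasp_force: 0.8
```

Call:
arm_command --delta_pos '[[-0.01,0,0.01],[-0.01,0,0.008],[0,0,0]]' --twist '[[0,0,0],[0,0,0],[0,0,0]]'

```text
time: 12.9
tool_pos: [0.544, 0.0048, 0.101]
tool_rot: [[-0.011, 1.0, -0.002], [1.0, 0.011, 0.004], [0.004, -0.002, -1.0]]
ft_force: [-4.0, 5.1, 13.5]
grip_width: 0.0
grasp_force: 5.9
```

Call:
arm_command --delta_pos '[[0,0,0.004],[0,0,0],[0,0,0]]' --twist '[[0,0,0],[0,0,0],[0,0,0]]'

```text
time: 13.2
tool_pos: [0.544, 0.0048, 0.1009]
tool_rot: [[-0.011, 1.0, -0.001], [1.0, 0.011, 0.004], [0.004, -0.001, -1.0]]
ft_force: [-5.5, 5.4, 17.1]
grip_width: 0.0002
grasp_force: 8.3
```

Call:
arm_command --delta_pos '[[0,0,-0.04],[0,0,-0.1],[0,0,-0.2],[0,0,-0.2],[0,0,-0.1],[0,0,0],[0,0,0],[0,0,0],[0,0,0],[0,0,0],[0,0,0]]' --twist '[[0,0,0],[0,0,0],[0,0,0],[0,0,0],[0,0,0],[0,0,0],[0,0,0],[0,0,0],[0,0,0],[0,0,0],[0,0,0]]'

```text
time: 14.3
tool_pos: [0.5442, 0.0026, 0.2265]
tool_rot: [[-0.01, 1.0, -0.001], [1.0, 0.01, -0.0], [-0.0, -0.001, -1.0]]
ft_force: [-0.9, -1.3, 0.1]
grip_width: -0.0003
grasp_force: 0.0
```

Run:
```python
from h import *
b,Q=grab('scene')
cv2.imwrite('pics/s6.png',b[:,:,::-1])
m=(abs(Q[...,0]-.544)<.05)&(Q[...,1]>-.01)&(Q[...,1]<.05)&(Q[...,2]>.1)&(Q[...,2]<.17)
p=Q[m]
for y in (-.005,.01,.03,.045): q=p[abs(p[:,1]-y)<.004]; print(y,len(q),np.median(q[:,2]))
a,P=grab('top')
for n,(u,v) in dict(tape=(192,178),pine=(194,244),bottle=(380,233)).items(): print(n,P[v,u])
print(sensors.get_obs()['time'])
```

```text
-0.005 153 0.11643315826175527
0.01 168 0.1161244143205229
0.03 166 0.11610041850309805
0.045 175 0.11590498887678258
tape [0.61620425 0.18024583 0.0628716 ]
pine [0.4868022  0.17975115 0.03346486]
bottle [ 0.53476369 -0.03538884  0.59782171]
14.4
```

View pics/s6.png

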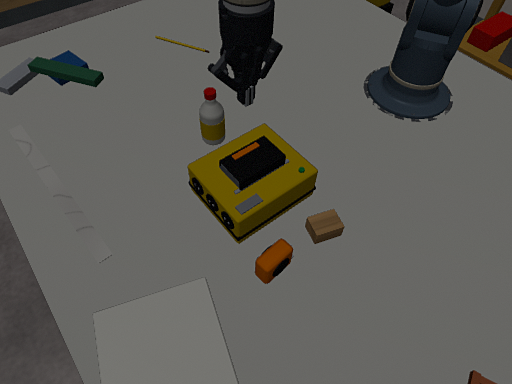

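The flap is shut level at (253,162), the gripper is clear above it, and the bottle, block and tape measure are where they were.

```bash
python3 -c "
from bench import job; print(job.hand_in())"
```

```text
the job is handed in; nothing more can be done
None
```

I sprang the flap open, pushed the reset button in to its hard stop, and pushed the flap shut so it latched. The job was handed in at about 14.4 s with the arm clear and the bystander objects untouched; no verdict came back.

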